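# Gauge the flask lid

## Task

We need the width of the steel flask lid to order a new seal: gently stand the lid, right way up, on the wooden bed of the slide gauge, midway across the bed between its two jaws, and let go of it. Then slide the moving jaw along until the lid is lightly but firmly nipped between both jaws (a few newtons, kept on for about a second), without squeezing hard or tilting the jaw, and let go, leaving the lid nipped between the jaws. Leave the other things on the ledge where they are.

Things in the scene. Friction and masses are not known exactly. Their poses are not given: they have to be found in the camera images.
- lid_center (a point): The stainless flask lid: a plain upright steel cylinder, 56 mm diameter, 46 mm high, grey disc on its top, about 0.13 kg, loose. The point is at its centre, 23 mm above its underside. z points up when it is the right way up.
- lid: The same flask lid; origin at the centre of its underside.
- gauge: The slide gauge, fixed to the ledge: a wooden bed 270 long (x) x 90 wide (y) x 12 mm high with tick marks; origin on the ledge surface (underside of the bed), on the bed's middle line. The bed reaches from x = -130 to +140 mm; its top is at z = 12 mm. x runs along the slide from the fixed jaw towards the thumb block, z up.
- anvil: Fixed jaw: aluminium block 30 (x) x 60 (y) mm, top 60 mm above the ledge. In front of it (gauge +x) is its adjustable steel face plate, 44 wide (y) x 20 mm high, centred 34 mm above the ledge, that meets the part. A stiff screw sets it: it stands 4 to 24 mm out from the block, not reported. Origin at the foot of the block's front, on the ledge, at x = -100 mm of the gauge; axes as the gauge.
- anvil_face (a point): Point on the front of the fixed jaw's aluminium block (not its face plate), on the middle line, 34 mm above the ledge; axes as the gauge, the front looks along +x.
- jaw: Moving jaw: upright aluminium plate 60 mm wide (y), top 60 mm above the ledge, with a level round steel bar in front that meets the part. It rides on the carriage on a springy pivot along y (this origin: 4 mm above the ledge, straight below the bar's front); z is up when untilted. Spring 5 N m/rad: 1 N on the bar leans it back 0.006 rad (0.18 mm). Unloaded it is upright; 0.06 rad is far too much.
- jaw_bar (a point): Foremost point of the moving jaw's bar, on the middle line, 34 mm above the ledge (30 mm above the pivot); axes as the jaw. The bar is 44 mm wide (y).
- carriage (a joint): Slide of the moving jaw's carriage, m: 0 = wide open (bar 130 mm from the front of the fixed jaw's block), grows as it closes towards the fixed jaw, up to 0.10. It slides with about 2 N of friction, which also holds a light nip when it is let go.
- thumb_block (a point): Ribbed black thumb block, rigid on the carriage, to move the jaw by: 28 (gauge x) x 18 (gauge y) mm, top 60 mm above the ledge, carriage plate around it 21 mm above the ledge. Point on its centre line, 42 mm above the ledge, 100 mm behind (gauge +x of) the jaw bar; 68 mm free between it and the jaw plate. Axes as the gauge.
- bowl: Bystander: round white ceramic key bowl, 130 mm across, 50 mm high; origin under its centre.
- pillbox: Bystander: yellow flip-top pillbox, 45 x 85 x 23 mm; origin under its centre.
- spool: Bystander: wooden spool standing upright, 42 mm diameter, 46 mm high; origin under its centre.
- keys: Bystander: three keys on a split ring lying flat, about 60 mm to one side of the ring; origin at the ring.
- torch: Bystander: small dark torch standing on its 38 mm head, 100 mm high; origin under its centre.
- case: Bystander: brown glasses case, 65 x 160 x 45 mm; origin under its centre.
- jar: Bystander: small glass jar with wooden cap, 60 mm diameter, 70 mm high; origin under its centre.
Mind the look-alikes: they are no part of the job. Of the things that look like the lid, take the one that is farthest to the robot's left at the start.

How it is judged:
By the outcome, as a careful person would: the job done as asked, in the order asked, and still so for the second after the job is handed in, with the robot touching nothing.
It also fails if it takes over 67 s, if anything falls off the work surface, if the arm or the gripper's body presses on something with over 40 N, if the wrist force passes 120 N, or if a joint passes its speed limit or range.

## Robot

A 7-joint arm with a two-finger parallel gripper is mounted at the origin on the work surface. World frame = base frame: x ahead of the robot, y to its left, z up, the work surface at z = 0. Lengths are in m, angles in rad, forces in N, time in s.
With the tool pointing down it reaches from about 0.425 to 0.925 m from the base axis. Payload 6.8 kg.
Tool frame: the origin (TCP) lies on the front face of the gripper's body, between the roots of the fingers; the fingertips stand 73 mm ahead of it and the grasp point (between the pads) lies 54 mm ahead of it (env.nose_length is the distance from the TCP to the fingertips, in m); z points along the fingers, y is the direction in which the jaws open and shut (so a half turn about z gives the same grasp; the last joint's range is limited). The gripper opens to 85 mm and grips with 20 to 120 N. Pads are 22 mm wide; open, the fingers measure 114 mm over their backs; the gripper's body (76 mm by 85 mm) begins 54 mm behind the grasp point. The pads swing forward as they close: fully open they stand 13 mm farther back than shut.
Start: joints at [-1.395, 0.477, 0.022, 1.555, -0.011, 1.109, -0.083], TCP at [0.189, 0.648, 0.304] pointing down, gripper open.
Joint ranges: [-2.96, 2.96], [-0.34, 2.1], [-1.41, 1.46], [0.24, 2.44], [-1.37, 4.51], [0.17, 1.92], [-2.96, 2.96]. Speed limits (rad/s): [2.39, 2.39, 3.14, 3.14, 3.14, 3.14, 3.14].

## Interface

Orientations are given as a unit quaternion [w, x, y, z].
In Python, from cell import env, kin, camera, calibration, job gives the robot as it stands. The module is installed in compiled form; this text tells all that it offers. Calls block until the motion is done:
- env.reach(position, orientation): joint-space move of the TCP to a pose.
- env.movel(position, velocity=0.15, rot=None, stop_force=None): straight line of the TCP; rot=None keeps the orientation; velocity is the mean speed in m/s. With stop_force (N) it stops when the force on the tool has changed by that much, and returns True; else False.
- env.goto_joints(angles): joint-space move.
- env.grip(opening, f_grip=None): finger opening in m; f_grip is the grip in N (None keeps the last); returns when the fingers have stopped.
- env.dwell(seconds).
- kin.inverse_kinematics(position, orientation): joint angles nearest the present ones, or None.
- env.get_state(): the state.
- camera(name): name is "scene" or "top"; returns (picture, depth): 400x640x3 uint8, blue, green, red; 400x640 float32, m along the optical axis (not along the pixel's ray), 0 where there is no reading.
- calibration(name): a dict with "fx", "fy", "cx", "cy" (pixels), "rvec" (rotation vector, rad) and "tvec" (3), from world to camera coordinates, as OpenCV has them. Camera axes: x right, y down, z forward; pixel columns grow to the right and rows downward; lengths in m; the calibration is good to about 2 mm. A picture is of the moment at which its call begins. calibration takes no time and is no camera call.
A pose or a line that the arm cannot do raises env.PlanningError and nothing moves.
- job.job_done(): hands the job in, once; it reports no verdict.
The state is a dict: "time": time; "qpos": joint angles; "joint_velocities": joint speeds; "joint_torque": joint torques, N m; "tcp_pos": TCP position; "orientation": TCP orientation; "force": force on the tool from outside, world axes, zero at the start; "torque": the same for the moment, N m; "opening": finger opening in m.
Only numpy, scipy, OpenCV 4.12 (cv2) and the standard library are available. Lean on these libraries where they do the work, as an engineer would, in place of code of your own. Each camera call takes 0.05 s, during which the arm holds its last target.

## Working session

There is one attempt and no reset: what is moved stays moved. The work goes in short steps, each a Python script; the robot and the scene stay as the last script left them, time stands still between calls to the robot, and variables do not carry over. Pictures are saved under pics/ and viewed, and the job is handed in when it is done.

```bash
mkdir -p pics; python3 - <<'E'
from cell import env,kin,camera,calibration,job
import cv2,numpy as np
for n in("scene","top"):
    p,d=camera(n); cv2.imwrite(f"pics/{n}0.png",p); np.save(f"{n}0.npy",d)
    c=calibration(n); print(n,c)
    R=cv2.Rodrigues(np.array(c['rvec']))[0]; print("cam pos",-R.T@np.array(c['tvec']).ravel())
s=env.get_state();print(s)
E
```

```text
scene {'fx': 393.10367217660735, 'fy': 393.10367217660735, 'cx': 321.97103430414944, 'cy': 208.6650642785937, 'rvec': array([ 0.91276995,  2.64220988, -0.88512675]), 'tvec': array([ 0.45202764, -0.24731981,  1.36509433])}
cam pos [0.98664604 0.52234736 0.93950062]
top {'fx': 447.2489263189859, 'fy': 447.2489263189859, 'cx': 319.0635393662761, 'cy': 204.35296607679794, 'rvec': array([ 2.10271796, -2.1554229 ,  0.16469106]), 'tvec': array([0.03041448, 0.57682691, 1.30673689])}
cam pos [0.35301636 0.00285262 1.38440851]
{'time': 0.1, 'qpos': array([-1.39512086,  0.47771979,  0.02236707,  1.55635646, -0.01151678,
        1.10928845, -0.08312161]), 'joint_velocities': array([-0.00017793, -0.00236483,  0.00055481, -0.00389418, -0.00011732,
       -0.00074505,  0.00079459]), 'joint_torque': array([ 4.21491030e-03, -5.97763002e+01,  1.61377944e+00, -2.81954277e+01,
        1.28149433e-02,  5.06373035e-03, -1.10102664e-05]), 'tcp_pos': array([0.18888439, 0.64760212, 0.30302009]), 'orientation': array([-5.86214225e-05,  1.41427322e-01,  9.89948300e-01, -8.19728526e-04]), 'force': array([-0.54154708,  0.60846128, -0.02644197]), 'torque': array([-0.01682521, -0.00369869, -0.02012397]), 'opening': 0.08547448913336965}
```

View pics/scene0.png

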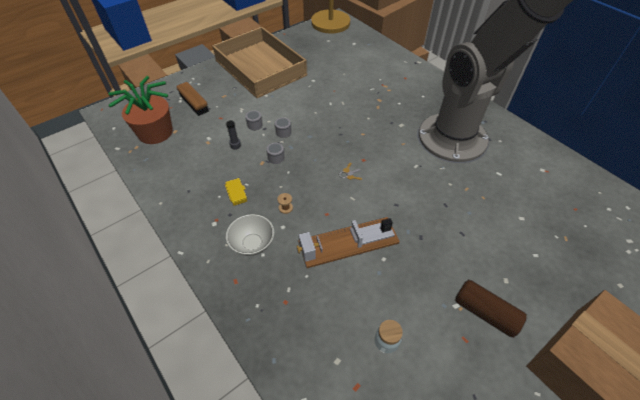

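View pics/top0.png

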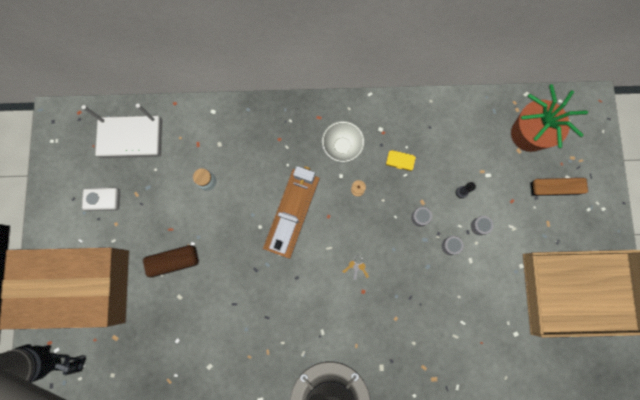

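```bash
cat > h.py <<'E'
import cv2,numpy as np
from cell import env,kin,camera,calibration,job
def cam(n):
    c=calibration(n);R=cv2.Rodrigues(np.array(c['rvec']))[0];t=np.array(c['tvec']).ravel();return c,R,t
def ray(n,u,v,z):
    c,R,t=cam(n);d=R.T@np.array([(u-c['cx'])/c['fx'],(v-c['cy'])/c['fy'],1]);o=-R.T@t
    return o+d*(z-o[2])/d[2]
def proj(n,P):
    c,R,t=cam(n);q=np.atleast_2d(P)@R.T+t
    return np.c_[q[:,0]/q[:,2]*c['fx']+c['cx'],q[:,1]/q[:,2]*c['fy']+c['cy']]
def cloud(n,d):
    c,R,t=cam(n);v,u=np.mgrid[0:400,0:640]
    q=np.stack([(u-c['cx'])/c['fx']*d,(v-c['cy'])/c['fy']*d,d],-1)
    return (q-t)@R
def crop(img,x0,y0,w,h,s,fn):
    cv2.imwrite(fn,cv2.resize(img[y0:y0+h,x0:x0+w],None,fx=s,fy=s,interpolation=cv2.INTER_CUBIC))
E
python3 - <<'E'
from h import *
t=cv2.imread("pics/top0.png");s=cv2.imread("pics/scene0.png")
a=cv2.resize(t[195:265,400:500],None,fx=4,fy=4,interpolation=2);b=cv2.resize(s[100:170,230:330],None,fx=4,fy=4,interpolation=2)
cv2.imwrite("pics/lids.png",np.hstack([a,b]))
a=cv2.resize(t[160:265,250:340],None,fx=5,fy=5,interpolation=2);b=cv2.resize(s[210:270,290:405],None,fx=3,fy=3,interpolation=2)
b=cv2.copyMakeBorder(b,0,a.shape[0]-b.shape[0],0,0,0)
cv2.imwrite("pics/gauge.png",np.hstack([a,b]))
for n in("top","scene"):
    C=cloud(n,np.load(n+"0.npy"));
    for uv in ([(423,216),(453,245),(482,225),(304,172),(287,217),(278,245),(300,200)] if n=="top" else [(254,118),(283,125),(276,150),(308,240),(357,228),(386,222)]): print(n,uv,C[uv[1],uv[0]].round(4))
E
```

```text
top (423, 216) [ 0.5343 -0.2962  0.0449]
top (453, 245) [ 0.4444 -0.3779  0.0519]
top (482, 225) [ 0.5022 -0.4697  0.0481]
top (304, 172) [0.6763 0.0595 0.0602]
top (287, 217) [0.5396 0.1128 0.0596]
top (278, 245) [0.4567 0.1406 0.0586]
top (300, 200) [0.5981 0.0754 0.0159]
scene (254, 118) [ 0.5115 -0.4599  0.0466]
scene (283, 125) [ 0.4537 -0.3682  0.047 ]
scene (276, 150) [ 0.5401 -0.2827  0.0479]
scene (308, 240) [0.6689 0.06   0.061 ]
scene (357, 228) [0.541  0.1103 0.0596]
scene (386, 222) [0.4654 0.1443 0.0595]
```

View pics/lids.png

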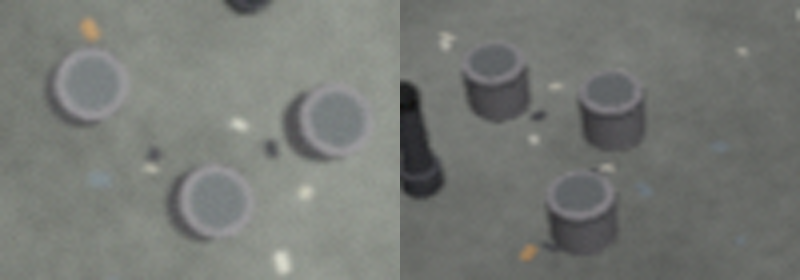

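View pics/gauge.png

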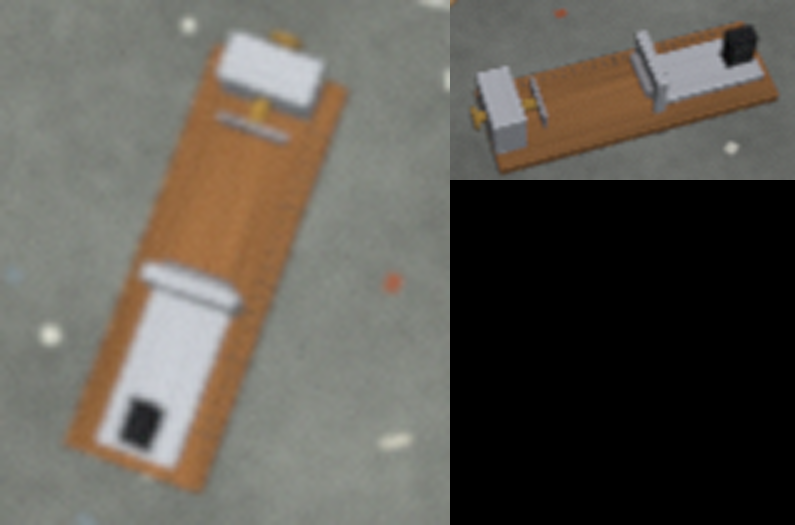

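```bash
cat > meas.py <<'E'
from h import *
def run(T,S,lid0=(0.537,-0.29),r=0.045):
    for n,(p,d) in (("top",T),("scene",S)):
        C=cloud(n,d)
        hsv=cv2.cvtColor(p,cv2.COLOR_BGR2HSV)
        m=((C[...,2]>0.038)&(C[...,2]<0.058)&(np.hypot(C[...,0]-lid0[0],C[...,1]-lid0[1])<r)).astype(np.uint8)
        cs=max(cv2.findContours(m,0,2)[0],key=cv2.contourArea)
        P=np.array([ray(n,u,v,0.046)[:2] for u,v in cs[:,0]],np.float32)
        e=cv2.fitEllipse(P);print(n,"lid",np.round(e[0],4),np.round(e[1],4),len(P),"median depth z",np.median(C[m>0][:,2]).round(4))
        # bed
        near=(C[...,0]>.40)&(C[...,0]<.72)&(C[...,1]>0.0)&(C[...,1]<.2)
        b=(cv2.inRange(hsv,(5,90,50),(20,255,255))>0)&near
        b=cv2.morphologyEx(b.astype(np.uint8),cv2.MORPH_OPEN,np.ones((3,3)))
        cb=np.vstack([c for c in cv2.findContours(b,0,2)[0] if cv2.contourArea(c)>20])
        P=np.array([ray(n,u,v,0.012)[:2] for u,v in cb[:,0]],np.float32)
        R=cv2.minAreaRect(P);print(n,"bed",np.round(cv2.boxPoints(R),4).tolist(),R)
        k=(cv2.inRange(hsv,(0,0,0),(180,255,60))>0)&near&(C[...,2]>.05)
        P=C[k];print(n,"thumb",len(P),P.mean(0).round(4) if len(P) else 0)
        if len(P): 
            kc=np.argwhere(k).mean(0);print("  px",kc[::-1],ray(n,kc[1],kc[0],0.06))
E
python3 - <<'E'
from meas import *
run(*[(cv2.imread(f"pics/{n}0.png"),np.load(n+"0.npy")) for n in("top","scene")])
E
```

```text
top lid [ 0.5348 -0.295 ] [0.0534 0.0547] 29 median depth z 0.0463
top bed [[0.4189999997615814, 0.11060000211000443], [0.6685000061988831, 0.014800000004470348], [0.7003999948501587, 0.09790000319480896], [0.45089998841285706, 0.19370000064373016]] ((0.5596882104873657, 0.10425563156604767), (0.08902864158153534, 0.2672615945339203), 68.99335479736328)
top thumb 32 [0.4587 0.1409 0.0603]
  px [277.84375 244.28125] [0.45869227 0.14091958 0.06      ]
scene lid [ 0.5407 -0.2912] [0.0564 0.0608] 19 median depth z 0.047
scene bed [[0.4221999943256378, 0.11089999973773956], [0.6733999848365784, 0.01489999983459711], [0.7064999938011169, 0.1014999970793724], [0.4553000032901764, 0.19750000536441803]] ((0.5643613338470459, 0.10622577369213104), (0.0927107185125351, 0.2689147889614105), 69.07937622070312)
scene thumb 67 [0.4659 0.1451 0.0588]
  px [386.02985075 222.43283582] [0.46664743 0.14561079 0.06      ]
```

```bash
cat >> h.py <<'E'
O=np.array([.5644,.1025]);U=np.array([-.9335,.3585]);V=np.array([-.3585,-.9335])
def g(p): q=np.asarray(p)[:2]-O; return np.array([q@U,q@V]).round(4)
def w(x,y=0): return O+x*U+y*V
E
python3 - <<'E'
from h import *
c=lambda x,y:(250+(x+.5)/5-.5,160+(y+.5)/5-.5)
print("plate front",g(ray("top",*c(250,133),.044)))
print("plate ends",g(ray("top",*c(217,117),.044)),g(ray("top",*c(289,140),.044)))
print("block front",g(ray("top",*c(265,100),.06)))
print("jawplate ends",g(ray("top",*c(141,270),.06)),g(ray("top",*c(241,306),.06)))
print("bar front",g(ray("top",*c(205,268),.036)))
print("thumb",g(ray("top",277.84,244.28,.06)))
t=cv2.imread("pics/top0.png");T=t.copy()
S=cv2.resize(t[160:265,250:340],None,fx=5,fy=5,interpolation=2)
def dot(P,col):
    for u,v in proj("top",P): cv2.circle(S,(int((u-250)*5+2),int((v-160)*5+2)),2,col,-1)
for x in(-.13,.14):
    for y in(-.045,.045): dot([*w(x,y),.012],(0,0,255))
for y in(-.03,0,.03): dot([*w(-.1,y),.06],(0,255,0)); dot([*w(-.13,y),.06],(0,255,0))
for x in(.0984,.1264):
    for y in(-.009,.009): dot([*w(x,y),.06],(255,0,0))
cv2.imwrite("pics/g1.png",S)
C=cloud("scene",np.load("scene0.npy"));m=(C[...,2]>.043)&(C[...,2]<.06)&(np.hypot(C[...,0]-.537,C[...,1]+.29)<.05)
print("scene lid",C[m].mean(0),m.sum())
s=cv2.imread("pics/scene0.png");
for u in range(262,290,1):pass
q1=kin.inverse_kinematics([.44,.147,.11],[0,0,1,0]);print(q1)
E
```

```text
plate front [-0.0769  0.0005]
plate ends [-0.0796 -0.022 ] [-0.0808  0.0246]
block front [-0.0963  0.0041]
jawplate ends [ 0.0265 -0.0303] [0.0268 0.0337]
bar front [0.0098 0.0025]
thumb [0.1125 0.002 ]
scene lid [ 0.54108621 -0.29219909  0.04751503] 170
[-0.57171367  0.44267622  0.13819884  2.20318336 -0.12280838  0.50261486
  1.23185153]
```

View pics/g1.png

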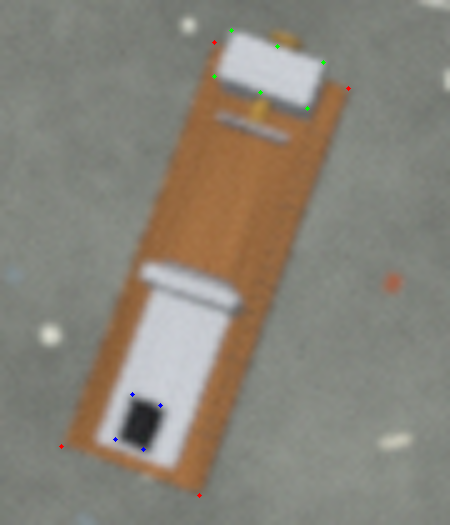

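Candidates for the lid in the top view: (423,216), (453,245) and (482,225). In the scene view they are (276,153), (283,127) and (254,120). The jar at (203,178) has a wooden cap, and the spool at (358,187) is wood. The robot's left (+y) is image-left in the top view, so the lid is (423,216), at y≈-0.295 against -0.38 and -0.47. The close crop shows it upright, with its grey disc on top.

```bash
cat >> h.py <<'E'
from scipy.spatial.transform import Rotation
def quat(sgn=1):
    y=sgn*np.r_[V,0];z=np.array([0,0,-1.]);x=np.cross(y,z)
    q=Rotation.from_matrix(np.c_[x,y,z]).as_quat();return np.r_[q[3],q[:3]]
def st(m=""):
    s=env.get_state();print(m,"t",round(s['time'],2),"tcp",s['tcp_pos'].round(4),"F",s['force'].round(2),"op",round(s['opening'],4));return s
E
python3 - <<'E'
from h import *
L=[.537,-.2935]
q0=env.get_state()['qpos']
for s in(1,-1):
    for p in([*L,.2],[*L,.085],[*w(-.03),.097],[*w(.155),.11]):
        q=kin.inverse_kinematics(p,quat(s));print(s,p,None if q is None else q.round(2))
E
```

```text
1 [0.537, -0.2935, 0.2] [-0.31  0.75  1.06  1.85 -0.77  1.02 -0.86]
1 [0.537, -0.2935, 0.085] [-0.29  0.98  1.05  1.9  -1.08  0.96 -0.64]
1 [np.float64(0.592405), np.float64(0.091745), 0.097] [-0.95  0.94  1.05  1.93 -1.04  0.95 -1.31]
1 [np.float64(0.4197075), np.float64(0.1580675), 0.11] [-1.38  0.93  1.26  2.28 -1.2   0.96 -1.26]
-1 [0.537, -0.2935, 0.2] [-0.17  0.62  0.8   1.84 -0.55  0.92  2.09]
-1 [0.537, -0.2935, 0.085] [ 0.07  0.7   0.45  1.88 -0.47  0.67  2.  ]
-1 [np.float64(0.592405), np.float64(0.091745), 0.097] [-0.43  0.63  0.22  1.9  -0.22  0.64  1.14]
-1 [np.float64(0.4197075), np.float64(0.1580675), 0.11] [-0.65  0.43  0.18  2.24 -0.16  0.49  0.86]
```

```bash
python3 - <<'E'
from h import *
L=[.537,-.2935];Q=quat(-1)
env.reach([*L,.2],Q);st("above")
p,d=camera("top");cv2.imwrite("pics/top1.png",p)
p,d=camera("scene");cv2.imwrite("pics/scene1.png",p)
env.movel([*L,.12],velocity=.15);env.movel([*L,.085],velocity=.08);s=st("down")
a=cv2.imread("pics/top1.png")[170:270,360:500];b=cv2.imread("pics/scene1.png")[80:180,210:350]
cv2.imwrite("pics/c1.png",np.hstack([cv2.resize(x,None,fx=2.8,fy=2.8,interpolation=2) for x in(a,b)]))
E
```

```text
above t 3.62 tcp [ 0.5375 -0.2928  0.1999] F [ 0.26 -0.31 -0.67] op 0.0852
down t 4.99 tcp [ 0.5368 -0.2936  0.0847] F [-0.58 -1.04 -0.11] op 0.0853
```

View pics/c1.png

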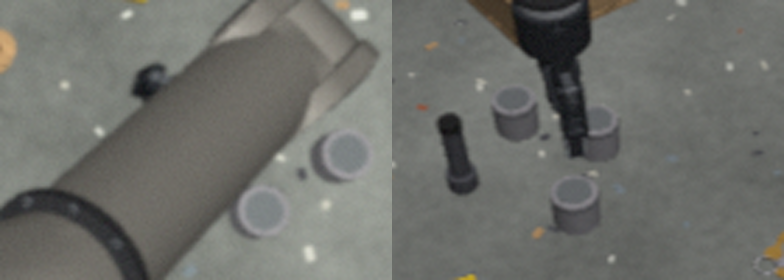

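The lid, at crop (575,205), is untouched, and the fingers are descending over it without contact force. Next I grip and lift.

```bash
python3 - <<'E'
from h import *
env.grip(.045,20);s=st("gripped")
p0=s['tcp_pos']
env.movel([p0[0],p0[1],.2],velocity=.15);st("lifted")
p,d=camera("scene");crop(p,210,60,140,110,5,"pics/c2.png")
E
```

```text
gripped t 5.38 tcp [ 0.5373 -0.2937  0.0855] F [-0.75  0.7   3.09] op 0.0555
lifted t 6.29 tcp [ 0.5369 -0.2932  0.1991] F [-0.07 -0.07 -0.75] op 0.0551
```

View pics/c2.png

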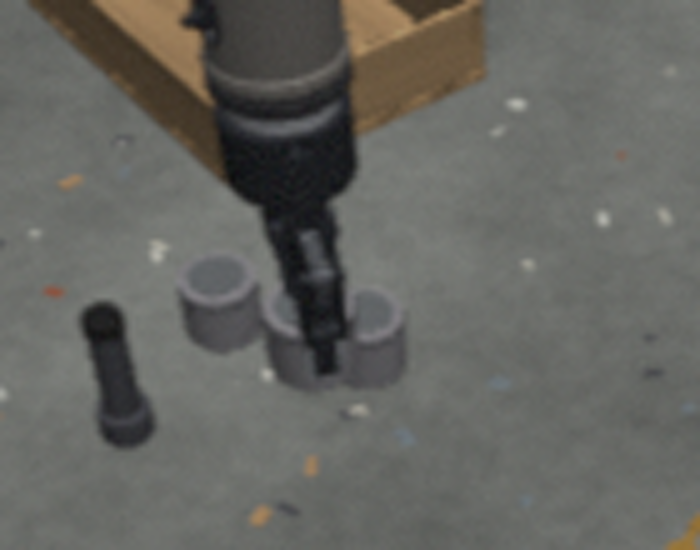

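The lid at crop (306,340) is held upright, with an opening of 55.5 mm against its 56 mm diameter. The fingers sit about 5 mm off its middle, towards gauge +x. Next I carry it over the gauge and check before lowering.

```bash
python3 - <<'E'
from h import *
Q=quat(-1)
env.reach([*w(-.0295,.001),.2],Q)
env.movel([*w(-.0295,.001),.155],velocity=.12,rot=Q);st("over")
p,d=camera("scene");cv2.imwrite("pics/s3.png",p);np.save("s3.npy",d)
pt,dt=camera("top");cv2.imwrite("pics/t3.png",pt);np.save("t3.npy",dt)
a=cv2.resize(pt[150:260,250:350],None,fx=4,fy=4,interpolation=2);b=cv2.resize(p[170:280,280:410],None,fx=4,fy=4,interpolation=2)
cv2.imwrite("pics/c3.png",cv2.resize(np.hstack([a,b]),None,fx=.86,fy=.86))
E
```

```text
over t 8.31 tcp [0.5917 0.0902 0.155 ] F [-0.04  0.02 -1.62] op 0.0557
```

View pics/c3.png

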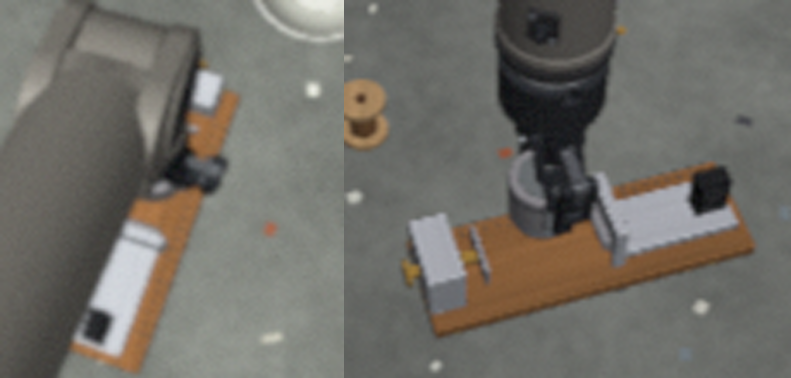

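```bash
python3 - <<'E'
from h import *
p=cv2.imread("pics/s3.png");f=6;S=cv2.resize(p[180:280,290:410],None,fx=f,fy=f,interpolation=2)
def dot(P,col):
    for u,v in proj("scene",P): cv2.circle(S,(int((u-290+.5)*f),int((v-180+.5)*f)),2,col,-1)
for x in(-.13,.14):
    for y in(-.045,.045): dot([*w(x,y),.012],(0,0,255))
for x in (-.1,-.13):
    for y in(-.03,.03): dot([*w(x,y),.06],(0,255,0))
for x in(.0984,.1264):
    for y in(-.009,.009): dot([*w(x,y),.06],(255,0,0))
a=np.linspace(0,6.28,60);c=w(-.0345,.0)
tcp=np.array([.5917,.0902]); c=tcp-.005*U
for z in(.070,.116): dot(np.c_[c[0]+.028*np.cos(a),c[1]+.028*np.sin(a),0*a+z],(255,0,255))
cv2.imwrite("pics/c4.png",S)
E
```

```text
(no output)
```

View pics/c4.png

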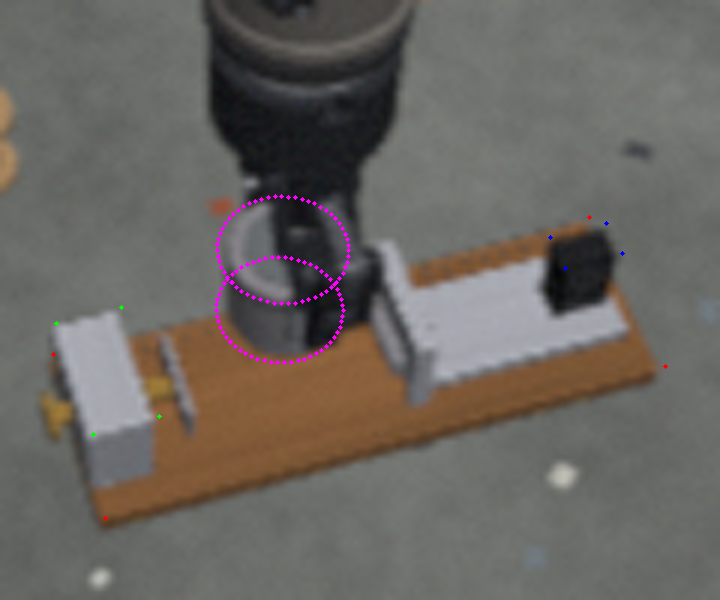

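```bash
python3 - <<'E'
from h import *
for n,im in(("scene","pics/scene0.png"),("top","pics/top0.png")):
    p=cv2.imread(im);hsv=cv2.cvtColor(p,cv2.COLOR_BGR2HSV)
    b=cv2.inRange(hsv,(5,90,50),(20,255,255))
    v,u=np.nonzero(b)
    P12=np.array([ [*g(ray(n,a,c,.012)),*g(ray(n,a,c,0.0))] for a,c in zip(u,v)])
    k=(np.abs(P12[:,0]-.005)<.16)&(np.abs(P12[:,1])<.065);P12=P12[k]
    print(n,k.sum())
    for x0 in np.arange(-.09,.13,.02):
        m=np.abs(P12[:,0]-x0)<.01
        if m.sum()>4: print(round(x0,3),"far y(z12)",P12[m,1].max(),"near y(z12)",P12[m,1].min(),"near y(z0)",P12[m,3].min())
    for y0 in(-.03,0,.03):
        m=np.abs(P12[:,1]-y0)<.008
        print("y",y0,"x12",P12[m,0].min(),P12[m,0].max(),"x0",P12[m,2].min(),P12[m,2].max())
# lid in scene, held: cloud
C=cloud("scene",np.load("s3.npy"));G=(C[...,:2]-O)@np.c_[U,V]
m=(np.hypot(G[...,0]+.032,G[...,1])<.05)&(C[...,2]>.06)&(C[...,2]<.13)
vv,uu=np.nonzero(m)
for r in range(vv.min(),vv.max()+1):
    k=vv==r;print(r,uu[k].min(),uu[k].max(),C[r,uu[k].min()+2].round(3),G[r,uu[k].min()+2].round(3))
E
```

```text
Traceback (most recent call last):
  File "h.py", line 6, in ray
    c,R,t=cam(n);d=R.T@np.array([(u-c['cx'])/c['fx'],(v-c['cy'])/c['fy'],1]);o=-R.T@t
          ~~~^^^
  File "h.py", line 4, in cam
    c=calibration(n);R=cv2.Rodrigues(np.array(c['rvec']))[0];t=np.array(c['tvec']).ravel();return c,R,t
ValueError: time passes only in moves, steps and waits
```

```bash
sed -i 's/^def cam(n):/import functools\n@functools.lru_cache\ndef cam(n):/' h.py; cat > e.py <<'E'
from h import *
for n,im in(("scene","pics/scene0.png"),("top","pics/top0.png")):
    p=cv2.imread(im);hsv=cv2.cvtColor(p,cv2.COLOR_BGR2HSV)
    b=cv2.inRange(hsv,(5,90,50),(20,255,255))
    v,u=np.nonzero(b)
    P12=np.array([ [*g(ray(n,a,c,.012)),*g(ray(n,a,c,0.0))] for a,c in zip(u,v)])
    k=(np.abs(P12[:,0]-.005)<.16)&(np.abs(P12[:,1])<.065);P12=P12[k]
    print(n,k.sum())
    for x0 in np.arange(-.09,.13,.03):
        m=np.abs(P12[:,0]-x0)<.015
        if m.sum()>4: print(round(x0,3),"far y(z12)",P12[m,1].max(),"near y(z12)",P12[m,1].min(),"near y(z0)",P12[m,3].min())
    for y0 in(-.03,0,.03):
        m=np.abs(P12[:,1]-y0)<.008
        print("y",y0,"x12",P12[m,0].min(),P12[m,0].max(),"x0",P12[m,2].min(),P12[m,2].max())
C=cloud("scene",np.load("s3.npy"));G=(C[...,:2]-O)@np.c_[U,V]
m=(np.hypot(G[...,0]+.032,G[...,1])<.05)&(C[...,2]>.06)&(C[...,2]<.13)
vv,uu=np.nonzero(m)
for r in range(vv.min(),vv.max()+1,2):
    k=vv==r;print(r,uu[k].min(),uu[k].max(),C[r,uu[k].min()+2].round(3),G[r,uu[k].min()+2].round(3))
E
python3 e.py
```

```text
scene 1671
-0.09 far y(z12) 0.0421 near y(z12) -0.0494 near y(z0) -0.043
-0.06 far y(z12) 0.0428 near y(z12) -0.0497 near y(z0) -0.0433
-0.03 far y(z12) 0.0425 near y(z12) -0.0496 near y(z0) -0.0432
0.0 far y(z12) 0.0423 near y(z12) -0.0496 near y(z0) -0.0432
0.03 far y(z12) 0.0413 near y(z12) -0.0498 near y(z0) -0.0434
0.06 far y(z12) 0.0426 near y(z12) -0.0497 near y(z0) -0.0433
0.09 far y(z12) 0.0425 near y(z12) -0.0494 near y(z0) -0.043
0.12 far y(z12) 0.0429 near y(z12) -0.0497 near y(z0) -0.0433
y -0.03 x12 -0.1331 0.1359 x0 -0.1317 0.1408
y 0 x12 -0.1422 0.1359 x0 -0.1409 0.1408
y 0.03 x12 -0.1399 0.1346 x0 -0.1385 0.1395
top 1482
-0.09 far y(z12) 0.0443 near y(z12) -0.0436 near y(z0) -0.0454
-0.06 far y(z12) 0.0446 near y(z12) -0.0439 near y(z0) -0.0458
-0.03 far y(z12) 0.0441 near y(z12) -0.0431 near y(z0) -0.045
0.0 far y(z12) 0.0444 near y(z12) -0.0431 near y(z0) -0.045
0.03 far y(z12) 0.0442 near y(z12) -0.0431 near y(z0) -0.0449
0.06 far y(z12) 0.0442 near y(z12) -0.0434 near y(z0) -0.0453
0.09 far y(z12) 0.0446 near y(z12) -0.0445 near y(z0) -0.0463
0.12 far y(z12) 0.04
[... 190 characters left out ...]
0.06  0.128] [-0.038  0.031]
212 330 332 [0.589 0.06  0.119] [-0.038  0.03 ]
214 330 333 [0.592 0.064 0.117] [-0.04   0.026]
216 329 334 [0.599 0.068 0.118] [-0.044  0.02 ]
218 328 341 [0.604 0.071 0.117] [-0.049  0.015]
220 327 334 [0.61  0.074 0.116] [-0.053  0.01 ]
222 328 335 [0.612 0.081 0.117] [-0.053  0.003]
224 327 336 [0.617 0.082 0.114] [-0.056  0.   ]
226 327 353 [0.622 0.089 0.117] [-0.059 -0.008]
228 327 337 [0.621 0.088 0.106] [-0.058 -0.006]
230 327 337 [0.62  0.087 0.095] [-0.058 -0.005]
232 327 339 [0.621 0.089 0.089] [-0.058 -0.008]
234 328 339 [0.622 0.093 0.085] [-0.057 -0.012]
236 330 345 [0.62  0.1   0.082] [-0.053 -0.017]
238 333 341 [0.615 0.107 0.077] [-0.046 -0.022]
```

```bash
python3 - <<'E'
from h import *
Q=quat(-1);P=w(-.034,0)
env.movel([*P,.112],velocity=.1,rot=Q)
env.movel([*P,.103],velocity=.03);st("near");env.dwell(.2)
r=env.movel([*P,.094],velocity=.012,stop_force=2.5);st(f"stop {r}")
E
```

```text
near t 9.44 tcp [0.5961 0.0904 0.1029] F [ 0.25 -0.58 -0.22] op 0.0553
stop True t 10.16 tcp [0.5961 0.0903 0.0975] F [-1.17  0.81  6.05] op 0.0555
```

```bash
python3 - <<'E'
from h import *
s=st();env.grip(.062);st("op1");env.grip(.085);s=st("open")
p=s['tcp_pos']
env.movel([p[0],p[1],.2],velocity=.15)
# move aside toward behind the thumb block, high
env.reach([*w(.165,0),.16],quat(-1));st("behind")
env.grip(0.0,20)
pt,dt=camera("top");p,d=camera("scene")
cv2.imwrite("pics/t5.png",pt);cv2.imwrite("pics/s5.png",p);np.save("t5.npy",dt);np.save("s5.npy",d)
a=cv2.resize(pt[155:265,250:350],None,fx=4,fy=4,interpolation=2);b=cv2.resize(p[170:280,280:410],None,fx=4,fy=4,interpolation=2)
cv2.imwrite("pics/c5.png",cv2.resize(np.hstack([a,b]),None,fx=.86,fy=.86))
E
```

```text
t 10.16 tcp [0.5961 0.0903 0.0975] F [-1.17  0.81  6.05] op 0.0555
op1 t 10.4 tcp [0.5954 0.0904 0.0967] F [-0.59  0.71 -0.58] op 0.0617
open t 10.76 tcp [0.5955 0.0904 0.0968] F [-0.03 -0.49  0.07] op 0.0847
behind t 12.42 tcp [0.4119 0.1618 0.1604] F [ 0.19 -0.82 -0.08] op 0.085
```

View pics/c5.png

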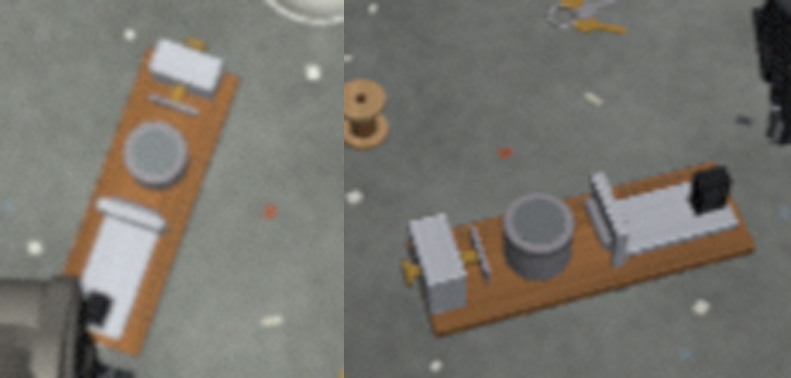

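The lid stands upright on the bed between the jaws, at (155,154) in the top half and (538,235) in the scene half. Next I measure how well it is centred.

```bash
cat > lidm.py <<'E'
from h import *
def lid(n,p,d,c0=(-.034,0)):
    C=cloud(n,d);G=(C[...,:2]-O)@np.c_[U,V]
    m=((np.hypot(G[...,0]-c0[0],G[...,1]-c0[1])<.045)&(C[...,2]>.052)&(C[...,2]<.066))
    m&=cv2.cvtColor(p,cv2.COLOR_BGR2HSV)[...,1]<70
    k,lab,stt,cen=cv2.connectedComponentsWithStats(m.astype(np.uint8))
    i=np.argmax([stt[j,4] if np.hypot(*(g(ray(n,*cen[j],.058))-np.array(c0)))<.03 else 0 for j in range(1,k)])+1
    return stt[i,4],cen[i].round(2),g(ray(n,*cen[i],.058)),G[lab==i].mean(0).round(4)
if __name__=="__main__":
    for n,a in(("top","t5"),("scene","s5")): print(n,*lid(n,cv2.imread(f"pics/{a}.png"),np.load(a+".npy")))
E
python3 lidm.py
```

```text
top 258 [295.13 199.17] [-0.0324  0.0033] [-0.0324  0.0033]
scene 301 [335.63 234.78] [-0.0371 -0.0018] [-0.0373 -0.0021]
```

```bash
cat >> h.py <<'E'
def favg(n=15,dt=.02):
    F=[]
    for _ in range(n): env.dwell(dt);F.append(env.get_state()['force'])
    F=np.array(F);f=F.mean(0);return f,np.r_[F.std(0)],np.array([f[:2]@U,f[:2]@V,f[2]]).round(2)
E
python3 - <<'E'
from h import *
Q=quat(-1)
env.movel([*w(.160,.0005),.103],velocity=.12,rot=Q);env.dwell(.3);st("start")
f,sd,gf=favg();print("base",gf,sd.round(2));np.save("base.npy",f)
r=env.movel([*w(.122,.0005),.103],velocity=.02,stop_force=2.2);s=st(f"contact {r}");print(g(s['tcp_pos']))
f2,sd,gf=favg(8);print(gf,sd.round(2),((f2-f)[:2]@U).round(2))
E
```

```text
start t 14.21 tcp [0.415  0.1597 0.1034] F [-0.42  0.13  0.49] op 0.0
base [ 0.24 -0.03  0.12] [0.48 0.44 0.46]
contact True t 15.7 tcp [0.4392 0.1499 0.1028] F [ 0.07 -0.34  0.22] op 0.0002
[0.1339 0.0006]
[ 0.13 -0.24 -0.28] [0.33 0.26 0.6 ] -0.12
```

```bash
python3 - <<'E'
from h import *
p,d=camera("scene");cv2.imwrite("pics/s6.png",p);crop(p,280,170,150,110,5,"pics/c6.png")
E
```

```text
(no output)
```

View pics/c6.png

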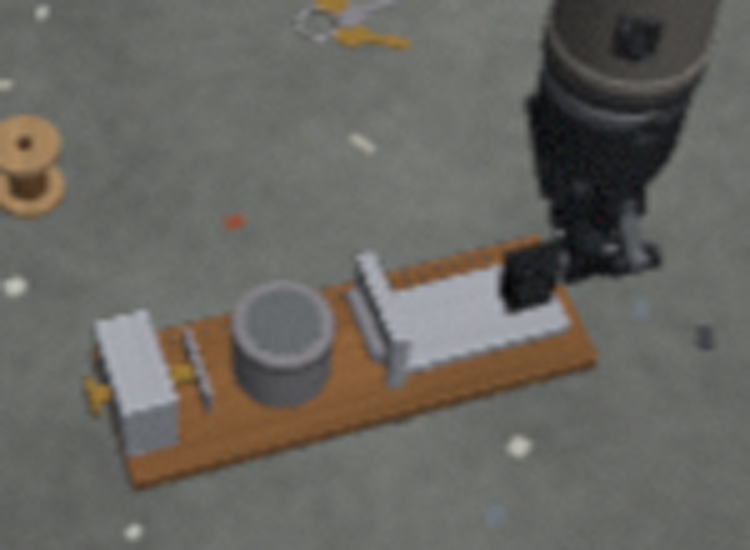

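The closed fingers, at (590,250), are right behind the thumb block at (530,275), and the lid is untouched. Next I push most of the way, then creep.

```bash
python3 - <<'E'
from h import *
b=np.load("base.npy")
r=env.movel([*w(.110,.0005),.103],velocity=.025,stop_force=6);s=st(f"push {r}");print(g(s['tcp_pos']))
f2,sd,gf=favg(10);print(gf,((f2-b)[:2]@U).round(2))
p,d=camera("scene");cv2.imwrite("pics/s7.png",p);crop(p,280,170,150,110,5,"pics/c7.png")
E
```

```text
push False t 17.02 tcp [0.4617 0.1414 0.1031] F [-2.5  -0.47 -0.19] op 0.0001
[0.1098 0.0005]
[ 1.95  0.75 -0.98] 1.7
```

View pics/c7.png

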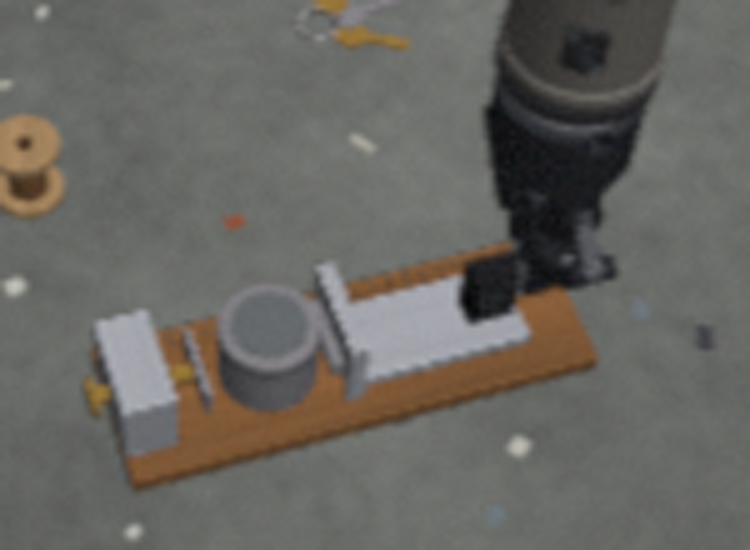

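Lid at (268,345) is being pushed, and its gap to the plate at (200,370) is closing. Measured force is about 2 N, which is just the carriage friction.

```bash
cat > creep.py <<'E'
from h import *
b=np.load("base.npy")
for i in range(4):
    r=env.movel([*w(.092,.0005),.103],velocity=.004,stop_force=2.8);s=st(f"creep {r}");print(g(s['tcp_pos']))
    f2,sd,gf=favg(8,.02);F=(f2-b)[:2]@U;print("F",F.round(2),gf)
    if F>3.5 or not r: break
E
python3 creep.py
```

```text
creep True t 17.96 tcp [0.4613 0.1414 0.1027] F [-0.17  0.14 -0.72] op 0.0001
[0.1101 0.0007]
F -0.11 [ 0.13 -0.13  0.05]
creep True t 19.32 tcp [0.4614 0.1408 0.1022] F [ 0.33 -0.57 -1.05] op 0.0002
[0.1099 0.0012]
F -0.17 [ 0.08 -0.1  -0.21]
creep True t 20.47 tcp [0.4614 0.1405 0.1017] F [-0.67  0.8   0.06] op 0.0001
[0.1098 0.0014]
F -0.23 [ 0.01  0.41 -0.21]
creep True t 21.63 tcp [0.4614 0.1403 0.1014] F [ 0.46 -0.52  0.15] op -0.0001
[0.1098 0.0016]
F -0.29 [-0.05 -0.14 -0.33]
```

```bash
cat > step.py <<'E'
from h import *
import sys
b=np.load("base.npy")
def step(x,v=.01,sf=7):
    r=env.movel([*w(x,.0005),.103],velocity=v,stop_force=sf);env.dwell(.1)
    f2,sd,gf=favg(6,.02);F=(f2-b)[:2]@U;s=env.get_state();print("x",x,r,g(s['tcp_pos']),"z",s['tcp_pos'][2].round(4),"F",F.round(2),"t",round(s['time'],2));return F,r
E
python3 - <<'E'
from step import *
for x in(.107,.105,.1035,.1025,.1015):
    F,r=step(x)
    if F>4 or r: break
E
```

```text
x 0.107 False [0.1072 0.0007] z 0.1029 F 2.77 t 22.48
x 0.105 False [0.1047 0.0004] z 0.1031 F 1.3 t 23.03
x 0.1035 False [0.1033 0.0004] z 0.1031 F 1.71 t 23.53
x 0.1025 False [0.1024 0.0004] z 0.103 F 1.45 t 23.98
x 0.1015 False [0.1014 0.0004] z 0.103 F 1.76 t 24.43
```

```bash
python3 - <<'E'
from h import *
p,d=camera("scene");cv2.imwrite("pics/s8.png",p);crop(p,280,170,150,110,5,"pics/c8.png")
pt,d=camera("top");cv2.imwrite("pics/t8.png",pt)
E
```

```text
(no output)
```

View pics/c8.png

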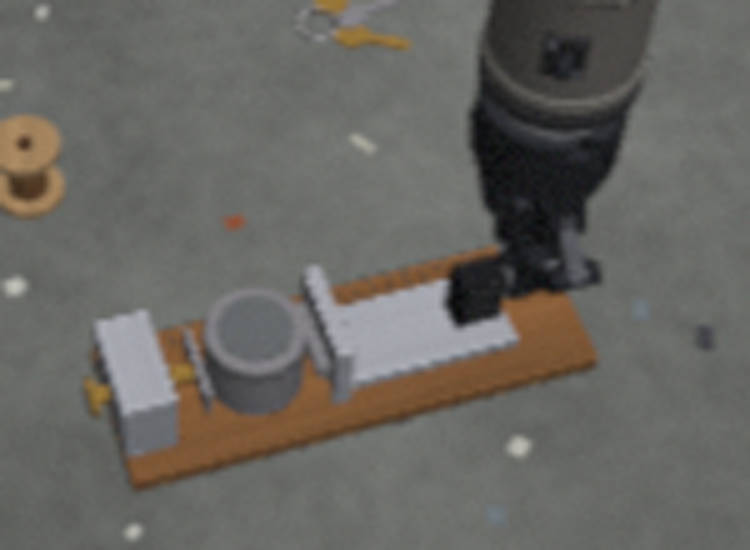

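The lid, at (254,350), is nearly at the face plate (200,370), with the force still near friction level. I continue in smaller steps.

```bash
python3 - <<'E'
from step import *
x=.1015
for i in range(14):
    x-=.0006;F,r=step(x,.008,6)
    if F>3.2 or r: break
E
```

```text
x 0.1009 False [0.1009 0.0004] z 0.103 F 1.82 t 24.98
x 0.1003 False [0.1003 0.0004] z 0.103 F 2.1 t 25.43
x 0.0997 False [0.0996 0.0004] z 0.103 F 2.03 t 25.88
x 0.0991 False [0.099  0.0005] z 0.103 F 1.97 t 26.33
x 0.09849999999999999 False [0.0985 0.0005] z 0.103 F 2.82 t 26.78
x 0.09789999999999999 False [0.0981 0.0005] z 0.103 F 4.2 t 27.23
```

```bash
python3 - <<'E'
from step import *
F,r=step(.0974,.008,6)
if F<5: F,r=step(.0971,.008,6)
for i in range(3):
    env.dwell(.3);f,sd,gf=favg(10);print("hold",((f-b)[:2]@U).round(2),g(env.get_state()['tcp_pos']),env.get_state()['time'])
p,d=camera("scene");cv2.imwrite("pics/s9.png",p);crop(p,280,170,150,110,5,"pics/c9.png")
E
```

```text
x 0.0974 False [0.0978 0.0004] z 0.103 F 4.85 t 27.68
x 0.0971 False [0.0976 0.0005] z 0.1029 F 5.29 t 28.13
hold 5.67 [0.0976 0.0005] 28.6
hold 5.18 [0.0976 0.0004] 29.0667
hold 5.49 [0.0976 0.0005] 29.5333
```

View pics/c9.png

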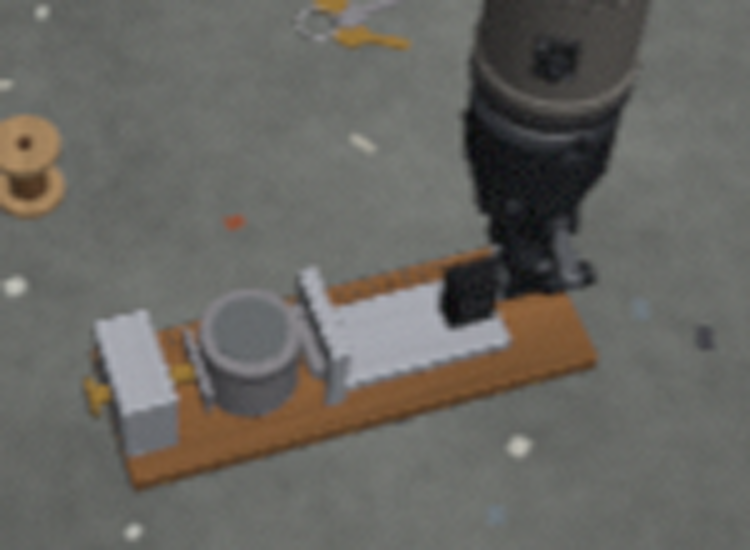

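The lid now touches the face plate (195,365) and the bar (310,340). Total push is about 5.4 N, so the nip is about 3.4 N after taking off friction, and it was held for over 1.5 s. Next I back off and inspect.

```bash
python3 - <<'E'
from h import *
env.movel([*w(.103,.0005),.103],velocity=.01);f,sd,gf=favg(6);print("off",gf)
env.movel([*w(.125,.0005),.103],velocity=.06)
env.movel([*w(.135,.0005),.2],velocity=.12)
env.reach([.40,.35,.25],quat(-1));env.dwell(1.);st("away")
from lidm import lid
pt,dt=camera("top");p,d=camera("scene")
print(*lid("top",pt,dt,(-.05,0)));print(*lid("scene",p,d,(-.05,0)))
cv2.imwrite("pics/t10.png",pt);cv2.imwrite("pics/s10.png",p)
a=cv2.resize(pt[155:265,250:350],None,fx=4,fy=4,interpolation=2);b=cv2.resize(p[200:275,290:405],None,fx=4,fy=4,interpolation=2)
b=cv2.copyMakeBorder(b,0,a.shape[0]-b.shape[0],0,0,0)
cv2.imwrite("pics/c10.png",cv2.resize(np.hstack([a,b]),None,fx=.92,fy=.92))
E
```

```text
off [-0.14  0.01 -0.08]
away t 33.76 tcp [0.4  0.35 0.25] F [0.23 0.37 0.33] op 0.0005
247 [297.26 193.43] [-0.0511  0.0033] [-0.051   0.0033]
302 [329.16 236.43] [-0.0553 -0.0017] [-0.0555 -0.0021]
```

View pics/c10.png

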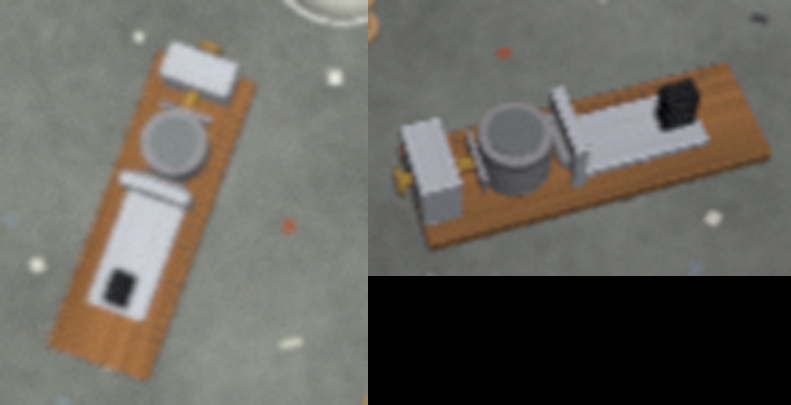

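View pics/t10.png

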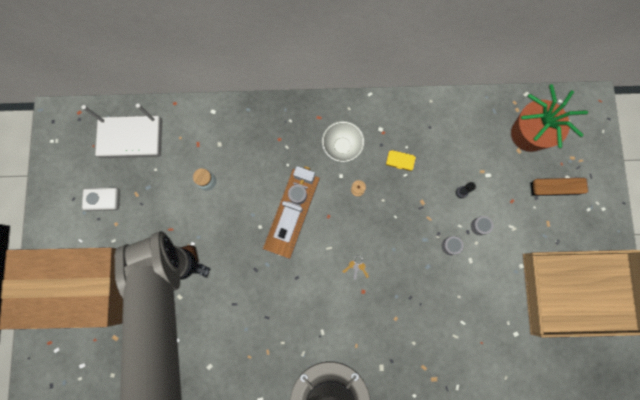

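```bash
python3 - <<'E'
from h import *
job.job_done();st("done")
E
```

```text
the job is handed in; nothing more can be done
the job is handed in; nothing more can be done
```

The lid is standing upright on the gauge bed, nipped between the two jaws, and the job was handed in at about 34 s of the 67 s allowed.

- **Lid:** I took the lid farthest to the robot's left, top view (423,216), and gripped it at 20 N. I stood it on the bed midway between the face plate and the bar, with soft contact of about 6 N, and let go.
- **Nip:** I pushed the thumb block with closed fingers until the lid met the face plate. The push settled at about 5.4 N. With about 2 N of that going to carriage friction, the nip was about 3.4 N, which would lean the jaw about 0.02 rad. I held it for about 1.5 s, then backed off.

**Last checks:**
- A second or so after letting go, both cameras show the lid upright and touching the face plate and the bar. The robot was well clear.
- In the last top view the other things on the ledge look where they were, except the glasses case, which the raised arm hid. Nothing touched it.
- Carriage friction can hold at most about 2 N after release, so the remaining nip should be about that. I did not measure it directly.

**Disagreements:**
- The cameras disagreed by about 5 mm on how far across the bed the lid sits (+3.3 mm from the top view, -1.7 mm from the scene view). Allowing for each camera's own bias, I put the lid within 1 to 2 mm of the middle line.
- My first slow creep kept stopping on force noise without moving the jaw, so I used small measured steps instead.

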